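Lay the column down on the tilting rest

TASK

Lay the upright aluminium column gently onto its side: with the fingertips, push its upper part over against the yellow flap of the rest it stands on, and go on pushing so that column and flap go down together, slowly, until the flap is flat on its stops. Only push: do not grasp, lift or drop the column. Leave it lying lengthwise on the flat flap, move clear, and leave the other things alone.

Things in the scene. Friction and masses are not known exactly. Their poses are not given: they have to be found in the camera images.
- rest: lay-down rest, fixed: blue base 90 x 250 x 10 mm (x -45 to 45, y -60 to 190), aluminium seat with its top at z = 24 (y -57 to -2) under the column, a lip 6 high behind the foot (y -48 to -53), and a hinged yellow flap. Origin on the worktop under the middle of the hinge line; its own +y is the direction in which flap and column go down; z up. Turned up to 29 degrees.
- hinge_mid (a point): middle of the flap's hinge line, which runs along the rest's x at y = 0, 24 mm over the worktop; the column pivots about the foot edge beside this line. Axes as the rest's. (Mind the tall frame post at the right edge of the bed, near x = 0.53, y = -0.38: draw the arm in before swinging past it.)
- flap (a joint): angle of the yellow flap, rad: 0 = upright, grows as it goes down towards the rest's +y, 1.571 = flat on its stops (end of travel, face level, 24 mm over the worktop). Starts at 0.05 to 0.25. A stiff friction hinge (0.95 N m, no spring) holds flap and column at any angle, so they go down only as far as pushed: up to about 8 N at 150 mm from the hinge.
- flap_mid (a point): middle of the flap's black padded face, 84 mm from the hinge line. The flap is 68 mm wide and reaches 164 mm from the hinge; a cheek 5 wide along each side stands 12 proud of the face, 50 mm apart inside. z points along the flap away from the hinge, -y out of the padded face.
- column: loose slotted aluminium column, 40 x 40 x 180 mm, black cap on top, steel foot, 0.28 to 0.56 kg. Origin at the centre of its foot, z along its length to the cap. It starts upright on the seat, its axis about 23 mm on the -y side of the hinge line (3 mm gap to the hinge line), turned within 2 degrees of the rest.
- column_mid (a point): centre of the column, 90 mm from its foot (114 mm over the worktop at the start). Lying right on the flat flap it is 44 mm over the worktop and about 90 mm from the hinge line.
- glue: bystander: red glue bottle with a white nozzle, 30 dia x 104 tall, standing near the far side of the rest (sizes in mm); origin at the centre of its underside. Leave it alone.
- bearing: bystander: ball bearing, 40 dia x 11, lying near the robot's side of the rest (sizes in mm); origin at the centre of its underside. Leave it alone.
- cutters: bystander: side cutters with red handles, 44x145x12, lying at the front edge on the right (sizes in mm); origin at the centre of its underside. Leave it alone.
- puck_a: bystander: turned steel puck, 56 dia x 26, lying to the left (sizes in mm); origin at the centre of its underside. Leave it alone.

How it is judged:
On the way:
1. the column leans flat on the flap, and both are half-way down together (value of joint flap between 0.6 and 1.3 rad and angle between the z axis of column and the z axis of flap_mid, either way round below 0.15 rad), for 0.1 s.
At the end, for the whole second after the job is handed in: The flap is flat on its stops (joint over 1.50 rad), and the column lies at rest on it, untouched: level within 0.1 rad, lengthwise within 0.15 rad, its centre within 15 mm of the flap's middle line, 70 to 115 mm from the hinge line and 36 to 52 mm over the worktop (value of joint flap above 1.5 rad and angle between column's own z axis and vertical between 1.47 and 1.67 rad and angle between the z axis of column and the y axis of rest, either way round below 0.15 rad and x of column_mid in the frame of rest between -0.015 and 0.015 m and y of column_mid in the frame of rest between 0.07 and 0.115 m and z of column_mid in the frame of rest between 0.036 and 0.052 m and contact force between column and the fingers below 0.05 N and linear speed of column below 0.02 m/s and angular speed of column below 0.1 rad/s).
It fails at once if the column turned over faster than 2.5 rad/s: slapped or dropped instead of laid down gently (angular speed of column above 2.5 rad/s).
It fails at once if the column was lifted (its centre more than 25 mm higher than when standing) (height (world z) of column_mid above 0.139 m).
It fails at once if the column was carried or pushed off the rest (x of column_mid in the frame of rest above 0.03 m or x of column_mid in the frame of rest below -0.03 m or y of column_mid in the frame of rest above 0.13 m or y of column_mid in the frame of rest below -0.06 m).
It fails at once if another thing was disturbed (moved more than 25 mm) (distance of glue from where it was at the start of the episode above 0.025 m or distance of bearing from where it was at the start of the episode above 0.025 m or distance of cutters from where it was at the start of the episode above 0.025 m or distance of puck_a from where it was at the start of the episode above 0.025 m).
It also fails if it takes over 45 s, if anything falls off the work surface, if the arm or the gripper's body presses on something with over 40 N, if the wrist force passes 120 N, or if a joint passes its speed limit or range.

ROBOT

A 6-joint arm with a two-finger parallel gripper is mounted at the origin on a cart in front of the work surface, level with it; the furniture and walls round the work are solid. World frame = base frame: x ahead of the robot, y to its left, z up, the work surface at z = 0. Lengths are in m, angles in rad, forces in N, time in s.
With the tool pointing down it reaches from about 0.425 to 0.95 m from the base axis. Payload 3.5 kg.
Tool frame: the origin (TCP) lies midway between the tips of the shut fingers; the grasp point (between the pads) lies 19 mm behind it; z points along the fingers, y is the line along which they close (so a half turn about z gives the same grasp; the last joint's range is limited). The gripper opens to 85 mm and grips with 20 to 120 N. Pads are 22 mm wide; open, the fingers measure 114 mm over their backs; the gripper's body (76 mm by 85 mm) begins 54 mm behind the grasp point. The pads swing forward as they close: fully open they stand 13 mm farther back than shut.
Start: joints at [1.097, 0.286, 1.577, -0, 1.279, -0.15], TCP at [0.215, 0.64, 0.231] pointing down, gripper open.
Joint ranges: [-2.77, 2.77], [-0.9, 2.22], [0.21, 2.48], [-1.53, 4.67], [0.24, 2.81], [-2.84, 2.84]. Speed limits (rad/s): [2.79, 2.79, 3.14, 3.14, 3.14, 3.14].

INTERFACE

Orientations are given as a unit quaternion [x, y, z, w].
In Python, from rig import * gives the robot as it stands.
- The arm moves only by the tool carry_out, never from a script. Its argument "rows" is a list of rows, each a list of 3 entries, a list of its own where there are three numbers: the opening, from -1 (shut) to 1 (fully open), so that 0 is half open, then the shift along the tool's x, y, z in m, then the turn, a rotation vector about the tool's x, y, z in rad. A call has 1 to 12 rows; each row shifts and turns the commanded pose from where the row before left it, along the tool's axes as they then stand; what a row does not reach is not made up. A row lasts 1/8 s, in which the tool goes at most 62.5 mm and 10.7 degrees, less where a joint would pass 70% of its speed; a pose out of reach is approached as far as the arm can. A call is refused whole if a number of a shift passes 0.0625 or a number of a turn 0.188, either way. A call with a gripper value outside its range is refused whole. The fingers move at their own pace and stop on an object; "squeeze" is the grip in N (left out, the last holds). Time passes only in rows, so rows that do not move let the fingers close. It gives the time, the measured TCP pose, the force, the opening and the grip force at its end, in the units of the state.
- observe(): the state, without advancing time (a new reading comes with each control period).
- camera(name): name is "scene" or "top" or "wrist"; returns a dict with "frame" (400x640x3 uint8, blue, green, red), "fx", "fy", "cx", "cy" (pixels), "rvec" (rotation vector, rad) and "tvec" (3), from world to camera coordinates, as OpenCV has them; the wrist camera has in their place "tool_from_camera" (4x4, takes a point from camera to tool coordinates, whose origin is the TCP and whose axes are the flange's). Camera axes: x right, y down, z forward; pixel columns grow to the right and rows downward; lengths in m; the calibration is good to about 2 mm. A picture is of the moment at which its call begins: read the wrist's pose just before it. There is no depth.
- job_done(): hands the job in; it is judged then, once.
Trained networks look in the newest picture that a camera, given by its name, has taken for a name from the list of things; names that differ only in an ending like _2 or _b are one class to them, and where a whole thing is asked for, a point or a joint stands for the part that bears it (a point fixed in the world has none). Each returns a list of dicts, best first, with "score" (0 to 1); they miss things now and then, are a little off and sometimes report something else, mostly with a low value. They report only what shows in the picture. A call takes as long as a camera call.
- outline_of(camera, label): "mask" (400x640 bool, what is visible of it) and "box" ([left, top, right, bottom] in pixels, round what is visible of it).
- landmark_of(camera, label): "at" ([row, column] in pixels: a listed point, or the origin of a listed thing).
The state is a dict: "time": time; "joints": joint angles; "dq": joint speeds; "tau": joint torques, N m; "eef_pos": TCP position; "orientation": TCP orientation; "force": force on the tool from outside, world axes, zero at the start; "wrist_torque": the same for the moment, N m; "grip_width": finger opening in m; "grip_force": force on a finger pad.
Only numpy, scipy, OpenCV 4.12 (cv2) and the standard library are available. Lean on these libraries where they do the work, as an engineer would, in place of code of your own. Each camera call takes 0.05 s, during which the arm holds its last target. There are 200 camera calls.

## Working session

There is one attempt and no reset: what is moved stays moved. The work goes in short steps, Python scripts to look and compute and a tool call to move; the robot and the scene stay as the last step left them, time stands still between calls to the robot, and variables do not carry over. Pictures are saved under pics/ and viewed, at most 10 in all, crops included, and the job is handed in when it is done.

Besides the shell and the picture viewer there is one more tool, called after "Request:" by a JSON object that holds its "name" and its "arguments". carry_out: Moves the arm, as the interface text tells. Its arguments: {"type":"object","properties":{"rows":{"type":"array"},"squeeze":{"type":"number"}},"required":["rows"]}

```bash
mkdir -p pics; cat > h.py <<'E'
from rig import *
import numpy as np, cv2
from scipy.spatial.transform import Rotation as R
def ray(c,at):
    Rm=cv2.Rodrigues(np.array(c["rvec"],float))[0]; t=np.array(c["tvec"],float).ravel()
    d=Rm.T@np.array([(at[1]-c["cx"])/c["fx"],(at[0]-c["cy"])/c["fy"],1.]); return -Rm.T@t,d/np.linalg.norm(d)
def onz(c,at,z):
    o,d=ray(c,at); return o+d*(z-o[2])/d[2]
def tri(rs):
    A=sum(np.eye(3)-np.outer(d,d) for o,d in rs); b=sum((np.eye(3)-np.outer(d,d))@o for o,d in rs); return np.linalg.solve(A,b)
def proj(c,p): return cv2.projectPoints(np.array(p,float).reshape(-1,3),np.array(c["rvec"],float),np.array(c["tvec"],float),np.array([[c["fx"],0,c["cx"]],[0,c["fy"],c["cy"]],[0,0,1.]]),None)[0].reshape(-1,2)
E
python3 - <<'E'
from h import *
np.set_printoptions(precision=4,suppress=True)
cs={n:camera(n) for n in("scene","top")}
for n,c in cs.items(): cv2.imwrite(f"pics/{n}0.png",c["frame"])
for l in["rest","hinge_mid","flap_mid","column","column_mid","glue","bearing","cutters","puck_a"]:
    rs=[]
    for n,c in cs.items():
        r=landmark_of(n,l)
        if r: print(l,n,np.array(r[0]["at"]),r[0]["score"],onz(c,r[0]["at"],0.0)); rs.append(ray(c,r[0]["at"]))
    if len(rs)==2: print("   tri",tri(rs))
s=observe(); print(s["time"],s["eef_pos"],s["orientation"],s["grip_width"])
E
```

```text
rest scene [243.  267.8] 0.72 [0.4763 0.0892 0.    ]
rest top [216.5 361.2] 0.8 [0.4705 0.0962 0.    ]
   tri [ 0.4699  0.0941 -0.0069]
hinge_mid scene [231.6 269.4] 0.82 [0.4392 0.1131 0.    ]
hinge_mid top [215.9 359.8] 0.73 [0.4723 0.1004 0.    ]
   tri [0.4705 0.1005 0.0275]
flap_mid scene [205.2 274.9] 0.72 [0.3461 0.179  0.    ]
flap_mid top [212.9 358.4] 0.81 [0.4812 0.1046 0.    ]
   tri [0.4775 0.1125 0.1075]
column scene [241.1 263.9] 0.87 [0.4647 0.0844 0.    ]
column top [211.7 370. ] 0.91 [0.4853 0.07   0.    ]
   tri [0.4852 0.0733 0.02  ]
column_mid scene [210.1 258.4] 0.73 [0.3421 0.1303 0.    ]
column_mid top [210.3 371.8] 0.9 [0.4896 0.0647 0.    ]
   tri [0.4829 0.0722 0.1128]
glue top [188.3 336. ] 0.52 [0.5543 0.1728 0.    ]
bearing scene [222.8 253.2] 0.39 [0.3846 0.094  0.    ]
bearing top [243.9 363.9] 0.69 [0.3889 0.0873 0.    ]
   tri [0.39   0.0896 0.0055]
cutters scene [245.7 184.7] 0.91 [ 0.3764 -0.0877  0.    ]
cutters top [246.4 419.8] 0.58 [ 0.3844 -0.0783  0.    ]
   tri [ 0.3825 -0.0833  0.0023]
puck_a scene [192.8 387.7] 0.75 [0.4659 0.4822 0.    ]
puck_a top [219.5 232.2] 0.54 [0.4555 0.4848 0.    ]
   tri [ 0.4568  0.4883 -0.0078]
1.0 [0.2147 0.6399 0.2314] [0.1612 0.9869 0.     0.    ] 0.08584129053433953
```

View pics/scene0.png

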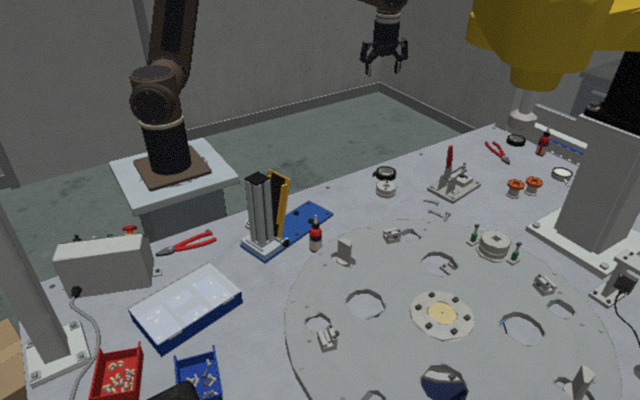

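View pics/top0.png

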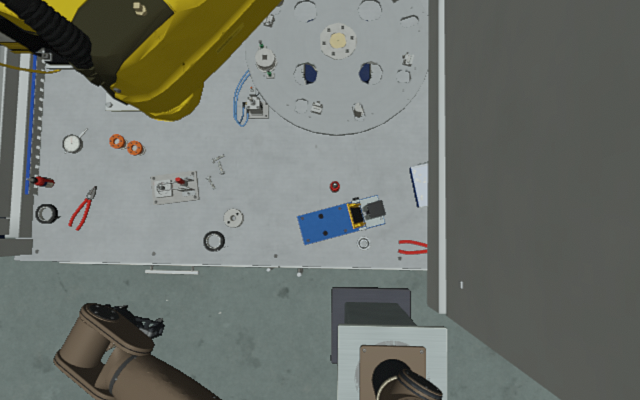

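The scene view shows the column on its rest at about (258,210), with the flap behind it at (278,205) and the glue bottle at (315,235). The top view shows the blue base running left from the column, from (380,208) to (300,230), which suggests a yaw of about 14°. Next I'll refine the yaw.

```bash
python3 - <<'E'
from h import *
np.set_printoptions(precision=4,suppress=True)
c=camera("top"); f=c["frame"].astype(int)
b=(f[...,0]>f[...,2]+60); b[:190]=0;b[260:]=0;b[:,:290]=0;b[:,400:]=0
m=cv2.connectedComponentsWithStats(b.astype(np.uint8))
k=1+np.argmax(m[2][1:,4]); v,u=np.where(m[1]==k); print(len(u))
P=np.array([onz(c,(a,d),0.01)[:2] for a,d in zip(v,u)]).astype(np.float32)
r=cv2.minAreaRect(P); bx=cv2.boxPoints(r); print(r,"\n",bx)
# yaw scan: base far edge & sides; visible flat blue runs y 10?..190
for e in (np.roll(bx,-1,0)-bx): print(np.degrees(np.arctan2(e[1],e[0])),np.linalg.norm(e))
s=camera("scene"); 
for n in("top","scene"):
    o=outline_of(n,"rest"); print(n,o[0]["box"] if o else None)
E
```

```text
1441
((0.4492930471897125, 0.19654038548469543), (0.08805564790964127, 0.1670769453048706), 15.765843391418457) 
 [[0.3842 0.265 ]
 [0.4296 0.1042]
 [0.5144 0.1281]
 [0.469  0.2889]]
-74.23415 0.16707698
15.765835 0.08805566
105.76584 0.16707698
-164.23415 0.08805566
top [296.4, 197.6, 382.1, 246.1]
scene [241.7, 171.5, 330.8, 263.1]
```

Request:
{"name": "carry_out", "arguments": {"rows": [[-1,[0,0,-0.05],[0,0,0]],[-1,[0,0,-0.04],[0,0,0.16]]]}}

```text
time: 1.45
eef_pos: [0.2147, 0.6399, 0.3227]
orientation: [0.242, 0.97, 0.0, 0.0]
force: [-0.3, -0.1, 0.6]
grip_width: 0.0516
grip_force: 0.0
```

Request:
{"name": "carry_out", "arguments": {"rows": [[-1,[0,0,0],[0,0,0.16]],[-1,[0,0,0],[0,0,0.16]],[-1,[0,0,0],[0,0,0.16]],[-1,[0,0,0],[0,0,0.16]],[-1,[0,0,0],[0,0,0.168]],[-1,[-0.049,0.0074,0],[0,0,0]],[-1,[-0.049,0.0074,0],[0,0,0]],[-1,[-0.049,0.0074,0],[0,0,0]],[-1,[-0.049,0.0074,0],[0,0,0]],[-1,[-0.049,0.0074,0],[0,0,0]],[-1,[-0.049,0.0074,0],[0,0,0]],[-1,[-0.049,0.0074,0],[0,0,0]]]}}

```text
time: 2.95
eef_pos: [0.3594, 0.323, 0.3216]
orientation: [0.602, 0.799, 0.0, 0.0]
force: [0.9, -0.2, -0.7]
grip_width: 0.0
grip_force: 0.0
```

Request:
{"name": "carry_out", "arguments": {"rows": [[-1,[-0.049,0.0074,0],[0,0,0]],[-1,[-0.049,0.0074,0],[0,0,0]],[-1,[-0.049,0.0074,0],[0,0,0]],[-1,[-0.049,0.0074,0],[0,0,0]],[-1,[-0.049,0.0074,0],[0,0,0]],[-1,[-0.049,0.0074,0],[0,0,0]],[-1,[-0.049,0.0074,0],[0,0,0]],[-1,[0,0,0],[0,0,0]]]}}

```text
time: 3.95
eef_pos: [0.5039, 0.0064, 0.3211]
orientation: [0.604, 0.797, -0.0, -0.0]
force: [-1.0, -0.3, 0.5]
grip_width: -0.0002
grip_force: 0.0
```

```bash
cat >> h.py <<'E'
H=np.array([0.474,0.097,0]); YAW=np.radians(15.7)
EX=np.array([np.cos(YAW),np.sin(YAW),0]); EY=np.array([-np.sin(YAW),np.cos(YAW),0])
def torest(p): p=np.array(p)-H; return np.array([p@EX,p@EY,p[2]])
def wray(c,s,at):
    T=np.array(c["tool_from_camera"]); Rt=R.from_quat(s["orientation"]).as_matrix()
    d=Rt@T[:3,:3]@np.array([(at[1]-c["cx"])/c["fx"],(at[0]-c["cy"])/c["fy"],1.]); return Rt@T[:3,3]+s["eef_pos"],d/np.linalg.norm(d)
E
python3 - <<'E'
from h import *
np.set_printoptions(precision=4,suppress=True)
s=observe(); c=camera("wrist"); cv2.imwrite("pics/w1.png",c["frame"])
print(s["time"],s["eef_pos"],torest(s["eef_pos"]),R.from_quat(s["orientation"]).as_matrix(),s["joints"],s["force"])
for l,z in(("rest",0),("hinge_mid",.024),("column",.024),("column_mid",.114),("flap_mid",.107),("bearing",0)):
    r=landmark_of("wrist",l)
    if r:
        o,d=wray(c,s,r[0]["at"]); p=o+d*(z-o[2])/d[2]; print(l,r[0]["at"],r[0]["score"],p,torest(p))
E
```

```text
3.95 [0.5039 0.0064 0.3211] [ 0.0043 -0.0953  0.3211] [[-0.2709  0.9626 -0.0005]
 [ 0.9626  0.2709 -0.0003]
 [-0.0001 -0.0006 -1.    ]] [-0.1887 -0.1559  1.8796 -0.0004  1.4184 -0.463 ] [-0.965  -0.3113  0.4645]
rest [79.5, 319.0] 0.96 [0.4767 0.0945 0.    ] [ 0.0019 -0.0031  0.    ]
hinge_mid [79.9, 322.7] 0.61 [0.4816 0.0949 0.024 ] [ 0.0067 -0.0041  0.024 ]
flap_mid [59.7, 321.0] 0.83 [0.4748 0.111  0.107 ] [0.0046 0.0133 0.107 ]
bearing [65.8, 252.6] 0.73 [0.389  0.0872 0.    ] [-0.0845  0.0135  0.    ]
```

View pics/w1.png

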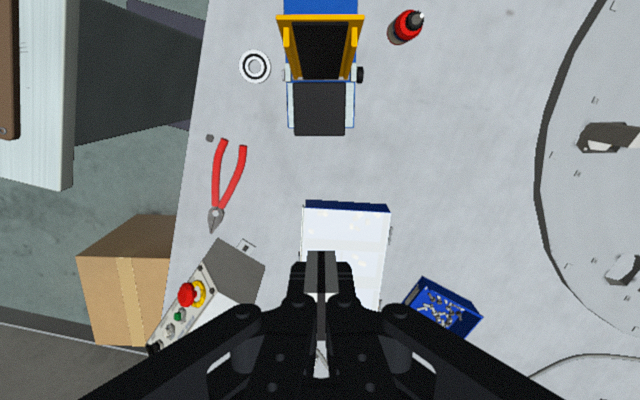

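The wrist view shows the column cap spanning (294–346, 83–135), with the flap behind it at (320,50). The rest is aligned with the tool, and the tool is about centred on it.

```bash
sed -i 's/^H=.*; YAW/H=np.array([0.4775,0.0945,0]); YAW/' h.py; python3 - <<'E'
from h import *
np.set_printoptions(precision=4,suppress=True)
s=observe(); c=camera("wrist"); print(torest(s["eef_pos"]))
for at in((83,294),(83,349),(135,294),(135,346),(109,320)):
    o,d=wray(c,s,at); p=o+d*(.204-o[2])/d[2]; print(at,torest(p))
for at in((20,277),(20,364)):
    o,d=wray(c,s,at); p=o+d*(.185-o[2])/d[2]; print(at,torest(p))
# fingertips path, contact s, tip half depth a: tool-down tip-corner touching face
S=0.15
for th in np.arange(0,1.58,.15): print(round(th,2), S*np.sin(th)-.041*np.cos(th)-.011, .024+S*np.cos(th)+.041*np.sin(th))
E
```

```text
[ 0.0016 -0.0882  0.3215]
(83, 294) [-0.0184 -0.0025  0.204 ]
(83, 349) [ 0.0223 -0.0022  0.204 ]
(135, 294) [-0.0191 -0.0407  0.204 ]
(135, 346) [ 0.0214 -0.0404  0.204 ]
(109, 320) [ 0.001 -0.021  0.204]
(20, 277) [-0.0318  0.0422  0.185 ]
(20, 364) [0.0336 0.0427 0.185 ]
0.0 -0.052000000000000005 0.174
0.15 -0.029123894324337853 0.1784426251218239
0.3 -0.005840765054948922 0.1794168018419558
0.45 0.01732649892022477 0.17690065225146195
0.6 0.03985761079795848 0.1709506836456482
0.75 0.06124657037967347 0.16170051949202985
0.9 0.08101302774502525 0.1493578985353265
1.05 0.09871307087554174 0.13420000943311375
1.2 0.11394919496154031 0.11656726569615732
1.35 0.12637922950318414 0.09685566073484927
1.5 0.13572402272223233 0.07550787470092167
```

Request:
{"name": "carry_out", "arguments": {"rows": [[-1,[0,0,0.037],[0,0,0]],[-1,[0,0,0.037],[0,0,0]],[-1,[0,0,0.037],[0,0,0]],[-1,[0,0,0.036],[0,0,0]],[-1,[0.015,0,0],[0,0,0]],[-1,[0.013,0,0],[0,0,0]],[-1,[0.005,0,-0.001],[0,0,0]],[-1,[0.005,0,-0.001],[0,0,0]],[-1,[0.005,0,-0.001],[0,0,0]],[-1,[0.005,0,-0.001],[0,0,0]],[-1,[0.005,0,-0.001],[0,0,0]],[-1,[0.005,0,0],[0,0,0]]]}}

```text
time: 5.85
eef_pos: [0.4872, 0.065, 0.1793]
orientation: [0.602, 0.799, -0.0, -0.0]
force: [-0.2, -0.3, 0.4]
grip_width: 0.0002
grip_force: 0.1
```

Request:
{"name": "carry_out", "arguments": {"rows": [[-1,[0.005,0,0],[0,0,0]],[-1,[0.005,0,0],[0,0,0]],[-1,[0.005,0,0],[0,0,0]],[-1,[0.005,0,0],[0,0,0]],[-1,[0.005,0,0],[0,0,0]]]}}

```text
time: 6.48
eef_pos: [0.4807, 0.0876, 0.1792]
orientation: [0.602, 0.799, -0.001, 0.002]
force: [1.4, -5.2, -2.9]
grip_width: 0.0002
grip_force: 2.4
```

```bash
python3 - <<'E'
from h import *
np.set_printoptions(precision=4,suppress=True)
s=observe(); print(s["time"],torest(s["eef_pos"]),s["force"]@np.array([EX,EY,[0,0,1]]).T)
cv2.imwrite("pics/s2.png",cv2.resize(camera("scene")["frame"][130:290,190:390],None,fx=4,fy=3.75)[:600])
E
```

```text
6.475 [ 0.0012 -0.0075  0.1792] [-0.0126 -5.3891 -2.9143]
```

View pics/s2.png

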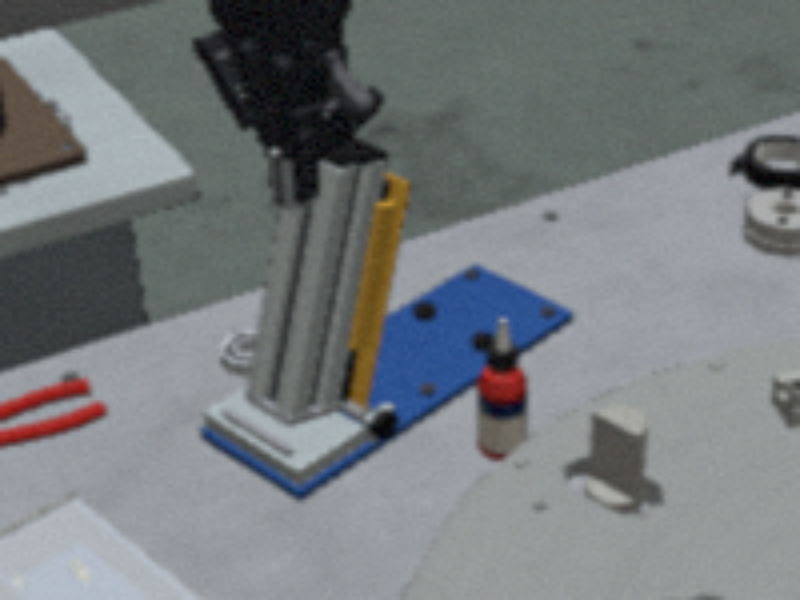

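The column is leaning flat on the flap at about 0.3 rad, and the fingertips (around 300,190) are centred on its back. I'll follow the arc.

Request:
{"name": "carry_out", "arguments": {"rows": [[-1,[0.0077,0,0.0008],[0,0,0]],[-1,[0.0077,0,0.0008],[0,0,0]],[-1,[0.0077,0,0.0008],[0,0,0]],[-1,[0.0075,0,0.002],[0,0,0]],[-1,[0.0075,0,0.002],[0,0,0]],[-1,[0.0075,0,0.002],[0,0,0]],[-1,[0.0071,0,0.0031],[0,0,0]],[-1,[0.0071,0,0.0031],[0,0,0]],[-1,[0.0071,0,0.0031],[0,0,0]],[-1,[0.0066,0,0.0041],[0,0,0]],[-1,[0.0066,0,0.0041],[0,0,0]],[-1,[0.0066,0,0.0041],[0,0,0]]]}}

```text
time: 8.02
eef_pos: [0.4566, 0.1727, 0.1492]
orientation: [0.602, 0.799, 0.0, 0.0]
force: [1.1, -3.7, 1.8]
grip_width: 0.0
grip_force: 1.7
```

```bash
python3 - <<'E'
from h import *
np.set_printoptions(precision=4,suppress=True)
s=observe(); print(s["time"],torest(s["eef_pos"]),s["force"]@np.array([EX,EY,[0,0,1]]).T)
cv2.imwrite("pics/s3.png",cv2.resize(camera("scene")["frame"][130:290,190:390],None,fx=4,fy=3.75)[:600])
E
```

```text
8.025 [0.001  0.081  0.1492] [ 0.069  -3.8959  1.7825]
```

View pics/s3.png

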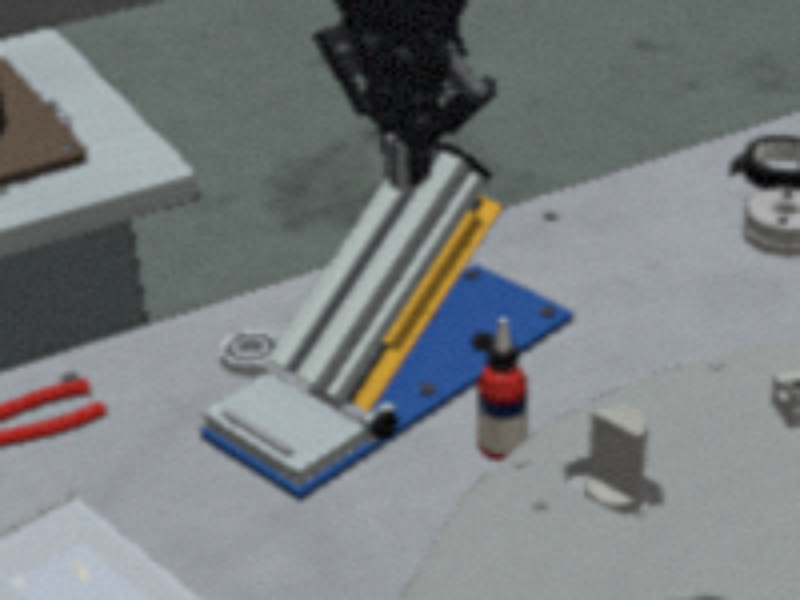

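The column and flap are going down together, with the column flat on the flap at about 0.85 rad and the fingertip contact at (405,180). I'll continue.

Request:
{"name": "carry_out", "arguments": {"rows": [[-1,[0.0059,0,0.0051],[0,0,0]],[-1,[0.0059,0,0.0051],[0,0,0]],[-1,[0.0059,0,0.0051],[0,0,0]],[-1,[0.0051,0,0.0059],[0,0,0]],[-1,[0.0051,0,0.0059],[0,0,0]],[-1,[0.0051,0,0.0059],[0,0,0]],[-1,[0.0041,0,0.0066],[0,0,0]],[-1,[0.0041,0,0.0066],[0,0,0]],[-1,[0.0041,0,0.0066],[0,0,0]],[-1,[0.0031,0,0.0071],[0,0,0]],[-1,[0.0031,0,0.0071],[0,0,0]],[-1,[0.0031,0,0.0071],[0,0,0]]]}}

```text
time: 9.57
eef_pos: [0.4415, 0.2246, 0.0746]
orientation: [0.602, 0.799, -0.0, 0.0]
force: [1.2, 0.7, 2.4]
grip_width: 0.0002
grip_force: 1.3
```

Request:
{"name": "carry_out", "arguments": {"rows": [[-1,[0.001,0,0.004],[0,0,0]],[-1,[0.001,0,0.003],[0,0,0]],[-1,[0,0,0.002],[0,0,0]],[-1,[0,0,0],[0,0,0]]]}}

```text
time: 10.07
eef_pos: [0.4405, 0.2262, 0.0658]
orientation: [0.602, 0.799, -0.001, -0.0]
force: [-0.0, 0.1, 2.1]
grip_width: 0.0004
grip_force: 0.5
```

```bash
python3 - <<'E'
from h import *
np.set_printoptions(precision=4,suppress=True)
s=observe(); print(s["time"],torest(s["eef_pos"]),s["force"]@np.array([EX,EY,[0,0,1]]).T)
E
```

```text
10.075 [0.     0.1368 0.0658] [-0.0063  0.1176  2.0831]
```

Request:
{"name": "carry_out", "arguments": {"rows": [[-1,[0,0,0.001],[0,0,0]],[-1,[0,0,0.001],[0,0,0]],[-1,[0,0,0],[0,0,0]]]}}

```text
time: 10.45
eef_pos: [0.4406, 0.2264, 0.064]
orientation: [0.602, 0.799, -0.0, -0.0]
force: [-1.5, 0.2, 2.0]
grip_width: -0.0001
grip_force: 1.0
```

Request:
{"name": "carry_out", "arguments": {"rows": [[-1,[0,0,0.001],[0,0,0]],[-1,[0,0,0],[0,0,0]]]}}

```text
time: 10.7
eef_pos: [0.4407, 0.2264, 0.064]
orientation: [0.602, 0.799, -0.001, -0.0]
force: [-3.6, 0.5, 8.3]
grip_width: 0.0002
grip_force: 3.9
```

Request:
{"name": "carry_out", "arguments": {"rows": [[-1,[0,0,0.001],[0,0,0]],[-1,[0,0,0],[0,0,0]]]}}

```text
time: 10.95
eef_pos: [0.4408, 0.2265, 0.0639]
orientation: [0.602, 0.799, -0.001, -0.0]
force: [-6.3, -1.0, 12.9]
grip_width: 0.0002
grip_force: 6.6
```

Request:
{"name": "carry_out", "arguments": {"rows": [[-1,[0,0,-0.01],[0,0,0]],[-1,[0,0,-0.04],[0,0,0]],[-1,[0,0,-0.06],[0,0,0]],[-1,[0,0,-0.06],[0,0,0]],[-1,[-0.06,0,-0.03],[0,0,0]],[-1,[-0.06,0,0],[0,0,0]],[-1,[-0.06,0,0],[0,0,0]],[-1,[-0.06,0,0],[0,0,0]],[-1,[0,0,0],[0,0,0]]]}}

```text
time: 12.08
eef_pos: [0.5064, -0.0041, 0.2598]
orientation: [0.604, 0.797, -0.001, 0.0]
force: [0.2, 0.9, -0.2]
grip_width: -0.0001
grip_force: 0.0
```

```bash
python3 - <<'E'
from h import *
np.set_printoptions(precision=4,suppress=True)
s=observe(); print(s["time"],torest(s["eef_pos"]))
cs={n:camera(n) for n in("scene","wrist")}
cv2.imwrite("pics/s4.png",np.hstack([cv2.resize(cs["scene"]["frame"][150:290,190:390],(400,280)),cv2.resize(cs["wrist"]["frame"][:280],(400,280))]))
for l,z in (("column_mid",.044),("column",.044),("hinge_mid",.024)):
    for n in cs:
        r=landmark_of(n,l)
        if r:
            o,d=wray(cs[n],s,r[0]["at"]) if n=="wrist" else ray(cs[n],r[0]["at"]); print(l,n,r[0]["at"],r[0]["score"],torest(o+d*(z-o[2])/d[2]))
E
```

```text
12.075 [ 0.0011 -0.1028  0.2598]
column_mid scene [212.5, 297.3] 0.93 [0.0061 0.093  0.044 ]
column_mid wrist [54.3, 240.6] 0.65 [-0.0784  0.0108  0.044 ]
column scene [229.7, 271.0] 0.96 [0.0064 0.0009 0.044 ]
column wrist [72.9, 320.5] 0.75 [ 0.0011 -0.0066  0.044 ]
hinge_mid scene [232.1, 266.3] 0.67 [-0.014   0.0028  0.024 ]
hinge_mid wrist [71.1, 322.3] 0.86 [ 0.003 -0.004  0.024]
```

View pics/s4.png

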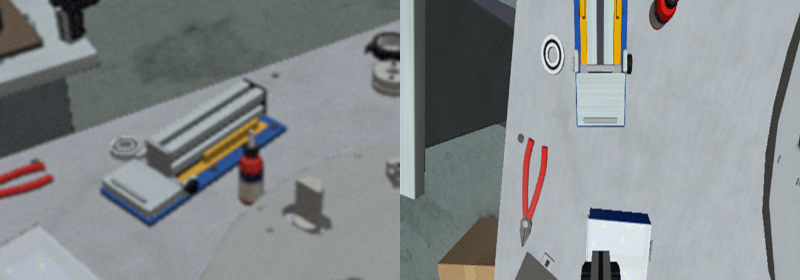

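The column lies lengthwise and level between the cheeks of the flat flap, at (210,130) in the left half. In the right half it is centred at (600,40). The other things are undisturbed and the arm is clear, so I'm handing it in.

```bash
python3 -c "
from rig import *
print(job_done())"
```

```text
the job is handed in; nothing more can be done
None
```

The column was pushed over slowly and now lies lengthwise on the flat flap, its centre about 93 mm from the hinge and near the middle line; the arm is clear, the other things look undisturbed, and the job is handed in (no verdict was returned).

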